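Check the dust extractor's filter plate against the light

ROBOT

A 6-joint arm with a two-finger parallel gripper is mounted at the origin on the work surface. World frame = base frame: x ahead of the robot, y to its left, z up, the work surface at z = 0. Lengths are in m, angles in degrees, forces in N, time in s.
With the tool pointing down it reaches from about 0.4 to 0.825 m from the base axis. Payload 7 kg.
Tool frame: the origin (TCP) lies on the centre line of the jaws, within the pads' length; the fingertips stand 19 mm ahead of it and the grasp point (between the pads) is the TCP (r.tip_extent is the distance from the TCP to the fingertips, in m); z points along the fingers, y is the line along which they close (so a half turn about z gives the same grasp; the last joint's range is limited). The gripper opens to 88 mm and grips with 3 to 60 N. Pads are 19 mm wide; open, the fingers measure 130 mm over their backs; the gripper's body (78 mm by 193 mm) begins 47 mm behind the grasp point.
Start: joints at [-60.384, 20.546, 0.682, 0, -70.136, -16.507], TCP at [0.153, -0.657, 0.246] pointing down, gripper open.
Joint ranges: [-176.03, 176.03], [-82.01, 121.73], [-58.28, 71.71], [-173.87, 95.51], [-174.79, -0.11], [-173.66, 173.66]. Speed limits (degrees/s): [136.94, 136.94, 172.46, 180, 180, 180].

INTERFACE

Orientations are given as [roll, pitch, yaw] about the fixed x, y, z axes, in that order (R = Rz(yaw) Ry(pitch) Rx(roll)).
In Python, from plant import r gives the robot as it stands. The module is installed in compiled form; this text tells all that it offers.
- The arm moves only by the tool jog_arm, never from a script. Its argument "deltas" is a list that holds one entry, the list of rows, each a list of 5 numbers: the opening, from -1 (shut) to 1 (fully open), then the shift along the world's x, y, z in cm, then the turn about the world's z in rad. In form: [[[claw, dx, dy, dz, turn], ...]]. A call has 1 to 8 rows; each row shifts and turns the commanded pose from where the row before left it; what a row does not reach is not made up. A row lasts 1/8 s, in which the tool goes at most 62.5 mm and 10.7 degrees, less where a joint would pass 70% of its speed; a pose out of reach is approached as far as the arm can. A call with a gripper value outside its range is refused whole. The fingers move at their own pace and stop on an object; "force" is the grip in N (left out, the last holds). Time passes only in rows, so rows that do not move let the fingers close. It gives the time, the measured TCP pose, the force, the opening and the grip force at its end, in the units of the state.
- r.get_state(): the state, without advancing time (a new reading comes with each control period).
- r.capture(name): name is "scene" or "side" or "wrist"; returns the picture (384x512x3 uint8, blue, green, red); there is no depth.
- r.camera_info(name): a dict with "fx", "fy", "cx", "cy" (pixels), "k1" (the pictures are not rectified: a ray, as slopes to the right and down, at radius r is drawn at 1 + k1 r^2 times it, then the intrinsics apply), "view" (4x4, takes a point from world to camera coordinates). Camera axes: x right, y up, looking along -z (the intrinsics and any distortion apply to the point x, -y, -z); pixel columns grow to the right and rows downward; lengths in m; the calibration is good to about 2 mm. A picture is of the moment at which its call begins: read the wrist's pose just before it. camera_info takes no time and is no camera call; for the wrist camera it gives the pose at the moment of the call.
- r.close_job(): hands the job in; it is judged then, once.
The state is a dict: "time_s": time; "joints": joint angles; "qd": joint speeds; "joint_torque": joint torques, N m; "tcp_pos": TCP position; "eef_rot": TCP orientation; "contact_force": force on the tool from outside, world axes, zero at the start; "moment": the same for the moment, N m; "gripper_width": finger opening in m; "gripper_force": force on a finger pad.
Only numpy, scipy, OpenCV 4.12 (cv2) and the standard library are available. Lean on these libraries where they do the work, as an engineer would, in place of code of your own. Each camera call takes 0.05 s, during which the arm holds its last target. There are 200 camera calls.

TASK

The blue half mask hanging over the dust extractor is in the way: lift it by its wooden tab up and off the hook, stand it upright between the rails of the wooden rack, tab up, and let go of it; only then swing the extractor's green flap up by its black fin and leave it standing open. Draw the yellow filter plate out of the extractor by its pull tab and finish while still holding it: upright, tab up, still, over the middle of the white light panel with about 10 cm of air under it, touching nothing but the gripper. Do not tip the mask over or let it fall, and leave the jar, the brush pot and the sanding block where they are.

Things in the scene. Friction and masses are not known exactly. Their poses are not given: they have to be found in the camera images.
- extractor: Grey box, fixed, 180 (x) x 200 (y) x 120 mm high, open-topped under its flap. Origin: centre of underside; x away from robot at yaw 0, y left, z up. On its +y side a 14 mm post at x -75, y +140 mm rises to z 251; from it the hook, an 8 mm round bar with axis at y +140, z 247, runs in +x to x = 0, then turns up. A 52 mm hose stub sticks 35 mm out of the +x wall at y -30, z 55.
- hook_tip (a point): Upturned end of the hook, on the bar's axis, 12 mm above the level bar (metal ends 4 mm higher). Axes those of the extractor. To unhook something lift it about 20 mm, then move it in the extractor's +x past this tip.
- mask: Loose blue half mask, 98 to 182 g, 154 mm wide (y), 75 high, 26 deep (x). Origin: centre of underside; z up, face looks to +x. On top a rigid brass loop, hole 34 x 34 mm (z 75 to 109), then a wooden grip tab 12 thick (x), 26 wide (y), z 121 to 170. Starts hanging on the hook, yaw as the extractor, at extractor x about -30, y 140, z 142 mm; one side overhangs the flap.
- mask_tab (a point): Centre of the mask's wooden grip tab, 148 mm above the mask's underside; axes those of the mask (tab is 12 mm thick along x).
- flap (a joint): Opening of the flap, rad: 0 shut, grows as its front edge swings up and back to at most 1.75; 1.57 is vertical. The stiff hinge keeps the flap where it is left (0.22 N m of friction, flap 160 g). Standing open means well up, 1.2 or more.
- flap_fin (a point): Inside the black fin that lifts the flap; moves with it. Fin 14 mm thick (y), 30 long (x), 32 proud of the flap's upper face; this point is 18 mm above that face, 150 mm from the hinge line, 30 mm from the front edge, mid-width. Axes those of the flap. When the flap is vertical the fin points away from the robot.
- flap_hinge (a point): Middle of the hinge line on the box's far (+x) top edge, at extractor x +90, z 120 mm; the line runs along the extractor's y. The flap, 180 x 200 x 6 mm, reaches from here to the front edge, its underside at this height when shut.
- plate: Loose yellow filter plate, 63 to 126 g, hidden under the flap: frame 100 (x) x 10 thick (y) x 66 mm high, on top a pull tab 26 (x) x 10 (y), z 66 to 104. Origin: centre of underside; z up. Starts upright in guides (2.5 mm play, 56 mm high) in the box at extractor x -15, y 0, z 6, yaw as the extractor; tab top 10 mm below the box rim. Draw it straight up.
- plate_tab (a point): Middle of the pull tab's upper part, 88 mm above the plate's underside; axes those of the plate (tab is 10 mm thick along y).
- rack: Fixed wooden mask rack: base 90 (x) x 200 (y) x 12 mm thick; two rails along y at x +28 and -28, tops 61 mm above the bench, on dowels; free gap between rails 46 mm. Origin: centre of underside, z up. The mask stands on the base between the rails, its width along the rack's y, facing either way, near the middle.
- panel: Fixed white light panel in an aluminium frame, 150 x 150 x 14 mm, flat on the bench. Origin: centre of its underside, z up. The plate is to be held above its middle.
- jar: Closed jar, 60 mm diameter, 75 mm high, a bystander. Origin: centre of its underside.
- brushpot: Copper pot with brushes, 76 mm diameter, 80 mm high, brushes up to 180 mm, a bystander. Origin: centre of its underside.
- sander: Cork sanding block 45 x 90 x 30 mm, a bystander. Origin: centre of its underside.
Things that resemble listed ones, but are neither listed nor needed, are in the scene too. Several things have the shape of the mask; the one meant has the colours described above. What is shaped like the rack but red is not meant.

How it is judged:
By the outcome, as a careful person would: the job done as asked, in the order asked, and still so for the second after the job is handed in, while the arm keeps its last pose, push and grip.
It also fails if it takes over 72 s, if anything falls off the work surface, if the arm or the gripper's body presses on something with over 40 N, if the wrist force passes 120 N, or if a joint passes its speed limit or range.

## Working session

There is one attempt and no reset: what is moved stays moved. The work goes in short steps, Python scripts to look and compute and a tool call to move; the robot and the scene stay as the last step left them, time stands still between calls to the robot, and variables do not carry over. Pictures are saved under pics/ and viewed, at most 10 in all, crops included, and the job is handed in when it is done.

Besides the shell and the picture viewer there is one more tool, called after "Request:" as name(argument=value, ...) on one line, values as JSON. jog_arm: Moves the arm, as the interface text tells. Its arguments: {"type":"object","properties":{"deltas":{"type":"array"},"force":{"type":"number"}},"required":["deltas"]}

```bash
mkdir -p pics; cat > h.py <<'E'
import numpy as np, cv2
from scipy.optimize import least_squares
from plant import r
def proj(ci,P):
    P=np.atleast_2d(P); c=(ci["view"]@np.c_[P,np.ones(len(P))].T)[:3].T
    s=np.c_[c[:,0],-c[:,1]]/(-c[:,2:3]); s=s*(1+ci["k1"]*(s**2).sum(1,keepdims=True))
    return s*[ci["fx"],ci["fy"]]+[ci["cx"],ci["cy"]]
def onplane(ci,uv,z):
    return least_squares(lambda p:(proj(ci,[p[0],p[1],z])[0]-uv),[0.5,0]).x
E
python3 - <<'E'
from h import *
for n in("scene","side"):
    ci=r.camera_info(n); im=r.capture(n); cv2.imwrite(f"pics/{n}0.png",im)
    np.set_printoptions(precision=3,suppress=True)
    print(n,{k:(np.array(v)) for k,v in ci.items()})
a=cv2.imread("pics/scene0.png")
print(r.get_state())
E
```

```text
scene {'fx': array(358.665), 'fy': array(358.665), 'cx': array(253.212), 'cy': array(195.68), 'k1': array(-0.023), 'view': array([[-0.624,  0.782, -0.003,  0.341],
       [-0.586, -0.465,  0.663,  0.209],
       [ 0.517,  0.416,  0.748, -1.447],
       [ 0.   ,  0.   ,  0.   ,  1.   ]])}
side {'fx': array(467.715), 'fy': array(467.715), 'cx': array(247.925), 'cy': array(194.769), 'k1': array(0.045), 'view': array([[-0.704, -0.71 , -0.012,  0.38 ],
       [ 0.547, -0.553,  0.628, -0.418],
       [-0.453,  0.436,  0.778, -1.442],
       [ 0.   ,  0.   ,  0.   ,  1.   ]])}
{'time_s': 0.1, 'joints': array([-60.381,  20.587,   0.64 ,  -0.017, -70.135, -16.507]), 'qd': array([ 0.044, -0.099,  0.199,  0.143, -0.042,  0.038]), 'joint_torque': array([ -0.003, -58.416,  29.375,   7.016,   0.01 ,  -0.   ]), 'tcp_pos': array([ 0.153, -0.657,  0.245]), 'eef_rot': array([ 179.917,   -0.008, -166.893]), 'contact_force': array([ 0.203, -0.086,  0.22 ]), 'moment': array([-0.034, -0.005,  0.068]), 'gripper_force': 0.0, 'gripper_width': 0.08733419152789954}
```

View pics/scene0.png

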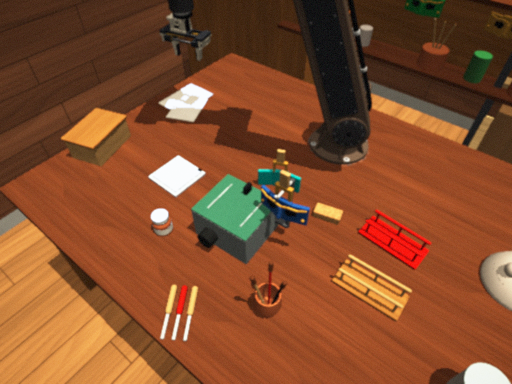

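View pics/side0.png

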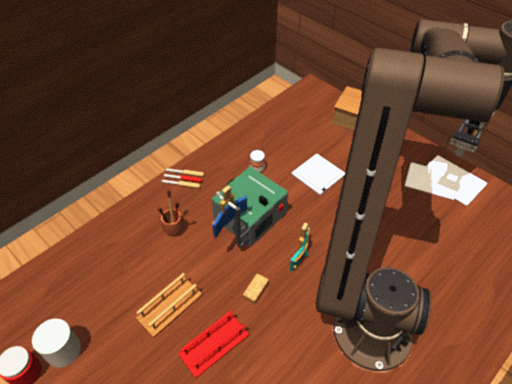

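In the scene picture there are two mask shapes: a teal one at (280,180), standing in front of the extractor, and a blue one at (287,207), hanging at the extractor. The blue one fits. There are two racks: red at (395,238) and wooden at (372,287). The wooden one fits. I'll confirm both in enlarged crops.

```bash
python3 - <<'E'
import cv2
a=cv2.imread("pics/scene0.png")[140:320,180:420]; b=cv2.imread("pics/side0.png")[130:340,130:350]
cv2.imwrite("pics/c1.png",cv2.resize(a,None,fx=3.3,fy=3.3,interpolation=cv2.INTER_CUBIC))
cv2.imwrite("pics/c2.png",cv2.resize(b,None,fx=2.8,fy=2.8,interpolation=cv2.INTER_CUBIC))
E
```

```text
(no output)
```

View pics/c1.png

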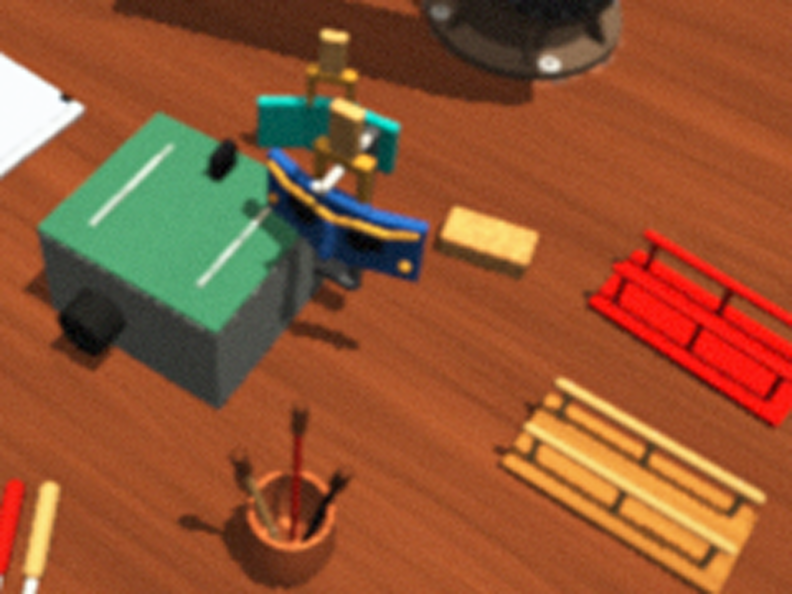

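View pics/c2.png

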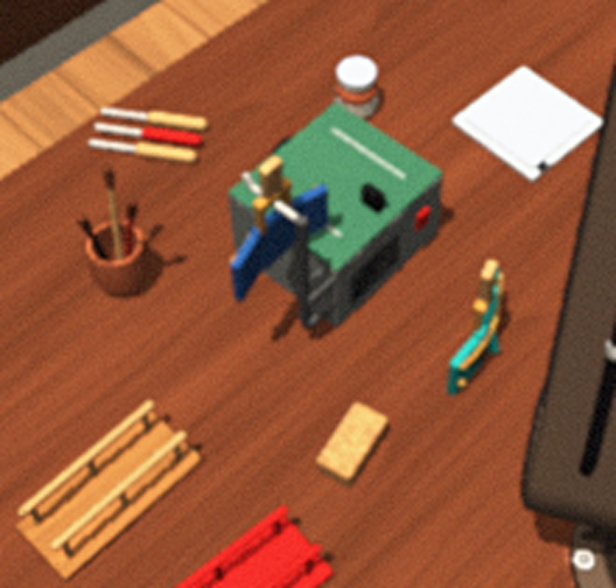

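The crops confirm it: the blue mask with its wooden tab hangs on the hook, with the tab at crop 1 (345,128) and crop 2 (271,177). The wooden rack is at crop 1 (640,480). The fin is at crop 1 (222,158) and crop 2 (373,197). Next I'll fit the poses.

```bash
cat > fit.py <<'E'
from h import *
np.set_printoptions(precision=4,suppress=True)
S,D=r.camera_info("scene"),r.camera_info("side")
s=lambda *p:(S,np.array(p)/3.3+[180,140]-.35)
d=lambda *p:(D,np.array(p)/2.8+[130,130]-.3)
def fit(obs,x0,extra=None):
    def f(v):
        c,n=np.cos(v[2]),np.sin(v[2]);o=[]
        for (ci,uv),P in obs:
            P=np.array(P(v) if callable(P) else P)
            o.append(proj(ci,[v[0]+c*P[0]-n*P[1],v[1]+n*P[0]+c*P[1],P[2]])[0]-uv)
        return np.ravel(o)
    q=least_squares(f,x0,loss="soft_l1"); print(q.x,"yaw",np.degrees(q.x[2]),"res",np.abs(f(q.x)).round(1)); return q.x
a,b,t=.09,.1,.126
E=fit([(s(220,331),(a,b,t)),(s(40,230),(a,-b,t)),(s(158,113),(-a,-b,t)),(s(220,407),(a,b,0)),
 (d(441,175),(-a,-b,t)),(d(338,104),(a,-b,t)),(d(330,264),(-a,b,t)),(d(231,188),(a,b,t)),(s(222,158),(-.06,0,.144)),(d(373,197),(-.06,0,.144))],[.55,-.1,0])
R=lambda sx,sy:(lambda v:(sx*.028,sy*v[3],.0595))
K=fit([(s(528,428),R(1,-1)),(s(735,548),R(1,1)),(s(560,383),R(-1,-1)),(s(763,496),R(-1,1)),(s(712,590),(.045,.1,.003)),
 (d(25,513),R(1,1)),(d(153,405),R(1,-1)),(d(60,547),R(-1,1)),(d(183,437),R(-1,-1)),(d(68,577),(-.045,.1,.006)),(d(200,457),(-.045,-.1,.006))],[.6,.3,0,.1])
o=lambda *p:(S,np.array(p))
h=.075
P=fit([(d(453,120),(h,h,.014)),(d(522,67),(h,-h,.014)),(d(601,122),(-h,-h,.014)),(d(535,180),(-h,h,.014)),
 (o(150,176),(h,-h,.014)),(o(179,156),(-h,-h,.014)),(o(205,172),(-h,h,.014)),(o(175,194),(h,h,.014))],[.4,-.3,0])
tri=lambda A,B:least_squares(lambda p:np.r_[proj(A[0],p)[0]-A[1],proj(B[0],p)[0]-B[1]],[.6,0,.2])
q=tri(s(346,130),d(271,178));print("tab",q.x,q.fun)
c,n=np.cos(E[2]),np.sin(E[2])
W=lambda x,y,z:np.array([E[0]+c*x-n*y,E[1]+n*x+c*y,z])
print("tab nominal",W(-.03,.14,.29),"hooktip",W(0,.14,.259),"fin",W(-.06,0,.144),"plate",W(-.015,0,.094),"hinge",W(.09,0,.12))
print("post",W(-.075,.14,.25))
j=o(160,215);print("jar",onplane(S,j[1],.075),"pot",onplane(S,(268,290),.08),"sander",onplane(S,(327,212),.03),"teal",onplane(S,(280,190),.0))
E
python3 fit.py
```

```text
[ 0.5745 -0.0436  0.0625] yaw 3.580382261447818 res [1.  0.  1.1 1.4 0.2 1.1 0.2 0.8 0.4 0.9 1.4 0.6 2.  2.8 1.6 1.7 0.5 0.
 0.4 0.6]
[0.5024 0.3894 0.0336 0.0908] yaw 1.9256017832008714 res [0.  1.  0.5 1.1 0.5 1.2 1.1 1.2 0.9 2.  0.8 0.  1.5 0.4 1.6 0.1 0.4 1.2
 0.3 2.3 0.8 1. ]
[ 0.5275 -0.3731 -0.0242] yaw -1.3849004550793003 res [0.9 0.  0.1 0.3 0.7 0.  1.2 0.  1.9 0.9 0.4 2.  1.1 0.6 0.6 0.7]
tab [0.5345 0.0931 0.2876] [-0.2643 -0.2744 -0.284   0.3523]
tab nominal [0.5359 0.0943 0.29  ] hooktip [0.5658 0.0962 0.259 ] fin [ 0.5147 -0.0473  0.144 ] plate [ 0.5596 -0.0445  0.094 ] hinge [ 0.6644 -0.038   0.12  ]
post [0.4909 0.0915 0.25  ]
jar [ 0.7243 -0.2277] pot [0.7193 0.1877] sander [0.3566 0.158 ] teal [ 0.3496 -0.0347]
```

Request:
jog_arm(deltas=[[[1, 2.4, 4.7, 1.7, 0.088], [1, 2.4, 4.7, 1.7, 0.088], [1, 2.4, 4.7, 1.7, 0.088], [1, 2.4, 4.7, 1.7, 0.088], [1, 2.4, 4.7, 1.7, 0.088], [1, 2.4, 4.7, 1.7, 0.088], [1, 2.4, 4.7, 1.7, 0.088], [1, 2.4, 4.7, 1.7, 0.088]]], force=25)

```text
time_s: 1.1
tcp_pos: [0.3453, -0.2797, 0.382]
eef_rot: [-180.0, 0.0, -126.4]
contact_force: [0.9, -1.0, 0.8]
gripper_width: 0.0876
gripper_force: 0.0
```

Request:
jog_arm(deltas=[[[1, 2.4, 4.7, 0, 0.088], [1, 2.4, 4.7, 0, 0.088], [1, 2.4, 4.7, 0, 0.088], [1, 2.4, 4.7, 0, 0.088], [1, 2.4, 4.7, 0, 0.088], [1, 2.4, 4.7, 0, 0.088], [1, 2.4, 4.7, 0, 0.088], [1, 1.4, 4.1, 0, 0.088]]])

```text
time_s: 2.1
tcp_pos: [0.5276, 0.0905, 0.3808]
eef_rot: [179.9, -0.0, -86.0]
contact_force: [1.4, -1.0, 0.6]
gripper_width: 0.0875
gripper_force: 0.0
```

Request:
jog_arm(deltas=[[[0.2, 0, 0, 0, 0], [0.2, 0, 0, 0, 0], [0.2, 0, 0, 0, 0]]])

```text
time_s: 2.48
tcp_pos: [0.5268, 0.0878, 0.3818]
eef_rot: [-180.0, 0.0, -86.3]
contact_force: [0.2, 0.7, 0.5]
gripper_width: 0.063
gripper_force: 0.0
```

Request:
jog_arm(deltas=[[[0.2, 0.8, 0.55, -1, 0], [0.2, 0, 0, -2.2, 0], [0.2, 0, 0, -2, 0], [0.2, 0, 0, -2, 0], [0.2, 0, 0, -1.2, 0], [0.2, 0, 0, -0.8, 0], [0.2, 0, 0, 0, 0], [0.2, 0, 0, 0, 0]]])

```text
time_s: 3.48
tcp_pos: [0.5354, 0.0942, 0.2902]
eef_rot: [-179.9, 0.0, -86.2]
contact_force: [0.9, 0.2, 0.3]
gripper_width: 0.0524
gripper_force: 0.0
```

```bash
cat > shot.py <<'E'
from h import *
import sys
n=sys.argv[1:]; 
def big(c):
    name,x0,x1,y0,y1=c.split(","); im=r.capture(name)[int(y0):int(y1),int(x0):int(x1)]
    return cv2.resize(im,(395,int(395*im.shape[0]/im.shape[1])),interpolation=cv2.INTER_CUBIC)
ims=[big(c) for c in n[1:]]; H=max(i.shape[0] for i in ims)
cv2.imwrite(n[0],np.hstack([cv2.copyMakeBorder(i,0,H-i.shape[0],0,5,cv2.BORDER_CONSTANT) for i in ims]))
E
python3 shot.py pics/g1.png scene,230,350,110,230 wrist,0,512,0,384
```

```text
(no output)
```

View pics/g1.png

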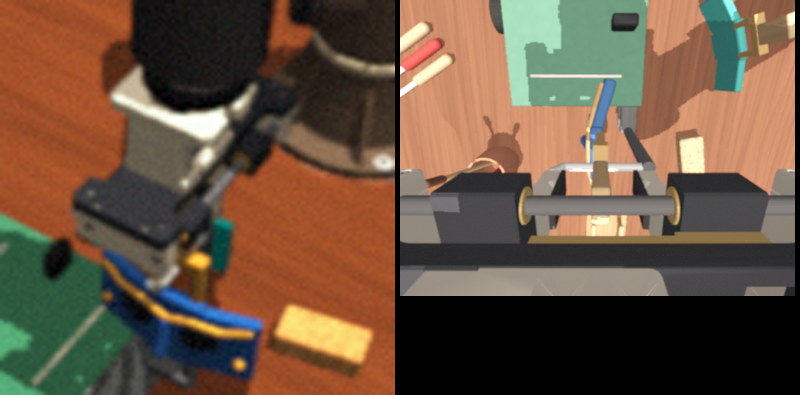

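The tab, at wrist (600,175) in the montage, is centred between the fingers. I'll close the gripper, then lift.

Request:
jog_arm(deltas=[[[-1, 0, 0, 0, 0], [-1, 0, 0, 0, 0], [-1, 0, 0, 0, 0], [-1, 0, 0, 0, 0], [-1, 0, 0, 0, 0], [-1, 0, 0, 0, 0], [-1, 0, 0, 0, 0], [-1, 0, 0, 0, 0]]])

```text
time_s: 4.58
tcp_pos: [0.5351, 0.0941, 0.2896]
eef_rot: [180.0, -0.0, -86.2]
contact_force: [0.2, -0.4, 0.3]
gripper_width: 0.012
gripper_force: 25.0
```

Request:
jog_arm(deltas=[[[-1, 0, 0, 0.5, 0], [-1, 0, 0, 0.5, 0], [-1, 0, 0, 0.5, 0], [-1, 0, 0, 0.5, 0], [-1, 0, 0, 0, 0], [-1, 0, 0, 0, 0]]])

```text
time_s: 5.32
tcp_pos: [0.535, 0.0941, 0.3094]
eef_rot: [180.0, 0.0, -86.2]
contact_force: [-0.5, 0.4, -1.2]
gripper_width: 0.0116
gripper_force: 25.0
```

Request:
jog_arm(deltas=[[[-1, 1, 0.06, 0, 0], [-1, 1, 0.06, 0, 0], [-1, 1, 0.06, 0, 0], [-1, 1, 0.06, 0, 0], [-1, 1, 0.06, 0, 0], [-1, 1, 0.06, 0, 0], [-1, 1, 0.06, 0, 0], [-1, 0, 0, 0, 0]]])

```text
time_s: 6.32
tcp_pos: [0.6056, 0.0983, 0.3091]
eef_rot: [180.0, -0.0, -86.2]
contact_force: [0.0, 0.4, -1.6]
gripper_width: 0.0117
gripper_force: 25.0
```

```bash
python3 shot.py pics/g2.png scene,200,320,120,240 side,180,300,150,270
```

```text
(no output)
```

View pics/g2.png

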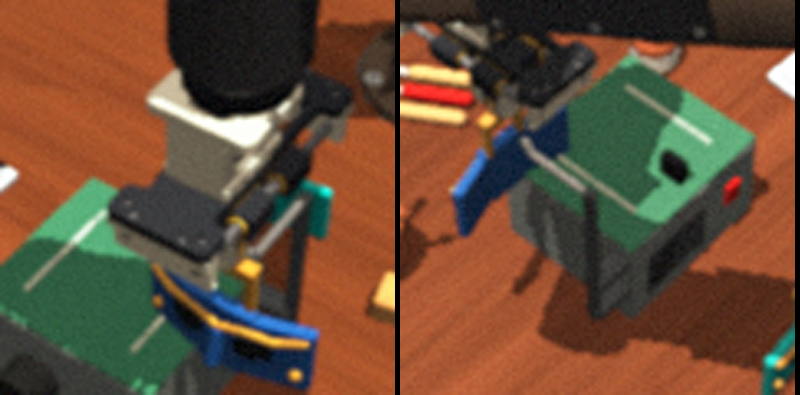

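The mask is in front of the hook end, free and held upright. Now I'll raise it and carry it to the rack.

Request:
jog_arm(deltas=[[[-1, 0, 0, 1.5, 0], [-1, 0, 0, 2, 0], [-1, 0, 0, 2, 0], [-1, 0, 1.5, 1, 0], [-1, 0, 3, 0, -0.01], [-1, 0, 3, 0, -0.01], [-1, 0, 3.5, 0, -0.01], [-1, 0, 3.5, 0, 0]]])

```text
time_s: 7.42
tcp_pos: [0.6046, 0.2451, 0.3751]
eef_rot: [-180.0, 0.0, -87.9]
contact_force: [1.1, -0.0, -1.3]
gripper_width: 0.0118
gripper_force: 25.0
```

Request:
jog_arm(deltas=[[[-1, -1.5, 3.5, 0, 0], [-1, -2, 3.5, 0, 0], [-1, -2, 3, 0, 0], [-1, -2, 2.6, 0, 0], [-1, -1.8, 1.5, 0, 0], [-1, -1, 0.5, 0, 0], [-1, 0, 0, 0, 0], [-1, 0, 0, 0, 0]]])

```text
time_s: 8.43
tcp_pos: [0.5024, 0.3889, 0.3748]
eef_rot: [-180.0, 0.0, -88.0]
contact_force: [0.3, 0.2, -1.4]
gripper_width: 0.0119
gripper_force: 25.0
```

Request:
jog_arm(deltas=[[[-1, 0, 0, -2, 0], [-1, 0, 0, -3, 0], [-1, 0, 0, -3, 0], [-1, 0, 0, -3, 0], [-1, 0, 0, -2, 0], [-1, 0, 0, -0.7, 0], [-1, 0, 0, 0, 0], [-1, 0, 0, 0, 0]]])

```text
time_s: 9.43
tcp_pos: [0.5027, 0.3895, 0.2387]
eef_rot: [-179.9, 0.1, -87.9]
contact_force: [0.8, 0.5, -1.3]
gripper_width: 0.0119
gripper_force: 25.0
```

```bash
python3 shot.py pics/g3.png scene,310,440,190,320 side,110,230,220,340
```

```text
(no output)
```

View pics/g3.png

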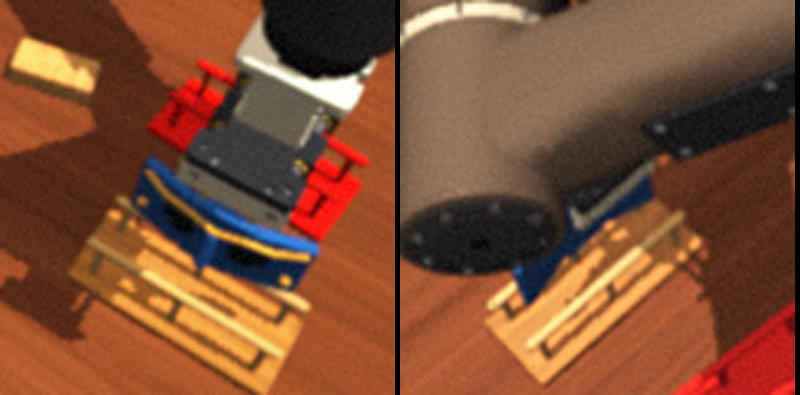

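The mask hangs level above the rack and parallel to the rails. I'll lower it gently.

Request:
jog_arm(deltas=[[[-1, 0, 0, -1, 0], [-1, 0, 0, -1.5, 0], [-1, 0, 0, -1.5, 0], [-1, 0, 0, -1.5, 0], [-1, 0, 0, -1, 0], [-1, 0, 0, -0.6, 0], [-1, 0, 0, -0.2, 0], [-1, 0, 0, 0, 0]]])

```text
time_s: 10.52
tcp_pos: [0.5022, 0.3895, 0.1648]
eef_rot: [-180.0, 0.0, -87.9]
contact_force: [-0.3, -0.8, -1.6]
gripper_width: 0.0119
gripper_force: 25.0
```

Request:
jog_arm(deltas=[[[-1, 0, 0, -0.2, 0], [-1, 0, 0, -0.2, 0], [-1, 0, 0, -0.1, 0], [-1, 0, 0, 0, 0]]])

```text
time_s: 11.02
tcp_pos: [0.5021, 0.3893, 0.1597]
eef_rot: [-180.0, 0.0, -87.9]
contact_force: [-0.5, -0.3, 0.1]
gripper_width: 0.0121
gripper_force: 25.0
```

Request:
jog_arm(deltas=[[[-1, 0, 0, -0.1, 0], [-1, 0, 0, 0, 0], [-0.6, 0, 0, 0, 0], [-0.5, 0, 0, 0, 0], [-0.3, 0, 0, 0, 0], [-0.2, 0, 0, 0, 0], [-0.2, 0, 0, 0, 0], [-0.2, 0, 0, 0, 0]]])

```text
time_s: 12.02
tcp_pos: [0.5021, 0.3893, 0.1585]
eef_rot: [180.0, -0.0, -87.9]
contact_force: [-0.9, 0.4, 0.3]
gripper_width: 0.0345
gripper_force: 0.0
```

Request:
jog_arm(deltas=[[[-0.2, 0, 0, 1, 0], [-0.2, 0, 0, 2, 0], [-0.2, 0, 0, 3, 0], [-0.2, 0, 0, 4, 0], [-0.2, 0, 0, 4, 0], [-0.2, 0, 0, 4, 0], [-0.2, 0, 0, 2, 0], [-0.2, 0, 0, 0, 0]]])

```text
time_s: 13.02
tcp_pos: [0.5025, 0.3896, 0.3613]
eef_rot: [-179.8, 0.2, -87.9]
contact_force: [-0.6, -0.8, -0.3]
gripper_width: 0.035
gripper_force: 0.0
```

```bash
python3 shot.py pics/g4.png scene,310,440,190,320 wrist,0,512,0,384
```

```text
(no output)
```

View pics/g4.png

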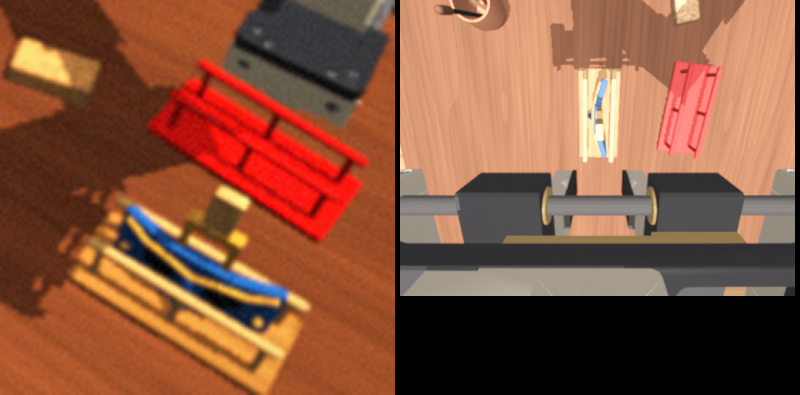

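The mask is released and stands upright between the rails, with its tab at left (230,210). Next is the fin.

Request:
jog_arm(deltas=[[[0, 0.1, -2, 0, -0.12], [0, 0.1, -3.5, 0, -0.13], [0, 0.1, -4, 0, -0.13], [0, 0.1, -4, 0, -0.13], [0, 0.1, -4, 0, -0.13], [0, 0.1, -4, 0, -0.13], [0, 0.1, -4, 0, -0.13], [0, 0.1, -4, 0, -0.13]]])

```text
time_s: 14.12
tcp_pos: [0.5095, 0.0929, 0.3575]
eef_rot: [180.0, -0.1, -147.2]
contact_force: [0.7, 0.8, -0.5]
gripper_width: 0.0439
gripper_force: 0.0
```

Request:
jog_arm(deltas=[[[0, 0.1, -4, 0, -0.13], [0, 0.1, -4, 0, -0.13], [0, 0.1, -4, -2, -0.13], [0, 0.1, -2.2, -3, -0.125], [0, 0, 0, -4, 0], [0, 0, 0, -3, 0], [0, 0, 0, -1, 0], [0, 0, 0, 0, 0]]])

```text
time_s: 15.12
tcp_pos: [0.5139, -0.0478, 0.2282]
eef_rot: [-180.0, -0.1, -176.4]
contact_force: [0.8, 0.9, 0.9]
gripper_width: 0.0439
gripper_force: 0.0
```

Request:
jog_arm(deltas=[[[0, 0, 0, -2, 0], [0, 0, 0, -2.5, 0], [0, 0, 0, -1.8, 0], [0, 0, 0, -1, 0], [0, 0, 0, -0.3, 0], [-1, 0, 0, 0, 0], [-1, 0, 0, 0, 0], [-1, 0, 0, 0, 0]]], force=20)

```text
time_s: 16.12
tcp_pos: [0.5143, -0.0476, 0.1531]
eef_rot: [180.0, 0.1, -176.5]
contact_force: [-0.7, 0.2, 0.0]
gripper_width: 0.0193
gripper_force: 0.0
```

Request:
jog_arm(deltas=[[[-1, 0, 0, 0, 0], [-1, 0, 0, 0, 0], [-1, 0, 0, 0, 0], [-1, 0, 0, 0, 0]]])

```text
time_s: 16.62
tcp_pos: [0.5144, -0.0493, 0.1531]
eef_rot: [-179.9, 0.0, -176.4]
contact_force: [2.2, -10.4, -0.7]
gripper_width: 0.0137
gripper_force: 20.0
```

```bash
python3 - <<'E'
from h import *
s=r.get_state();print(s["tcp_pos"],s["gripper_width"])
c,n=np.cos(.0625),np.sin(.0625)
# fin grasp in hinge frame: rho along flap, h above hinge line
a0=s["tcp_pos"]; hx,hy=.6644,-.038
rel=c*(a0[0]-hx)+n*(a0[1]-hy); h=a0[2]-.12; print(rel,h)
R=np.hypot(rel,h);p0=np.arctan2(h,-rel)
prev=np.zeros(2)
for t in np.arange(.1,1.61,.1):
    x=-R*np.cos(p0+t)-rel; z=R*np.sin(p0+t)-h; d=np.array([x,z])-prev; prev=[x,z]
    print(round(t,2),(100*np.array([d[0]*c,d[0]*n,d[1]])).round(2))
E
```

```text
[ 0.51437399 -0.04931971  0.15309768] 0.013721113732852445
-0.150440111473744 0.03309767539835756
0.1 [0.4  0.03 1.49]
0.2 [0.55 0.03 1.44]
0.3 [0.69 0.04 1.38]
0.4 [0.82 0.05 1.3 ]
0.5 [0.95 0.06 1.21]
0.6 [1.07 0.07 1.11]
0.7 [1.17 0.07 1.  ]
0.8 [1.26 0.08 0.87]
0.9 [1.35 0.08 0.74]
1.0 [1.41 0.09 0.61]
1.1 [1.47 0.09 0.46]
1.2 [1.5  0.09 0.31]
1.3 [1.53 0.1  0.16]
1.4 [1.54 0.1  0.01]
1.5 [ 1.53  0.1  -0.15]
1.6 [ 1.51  0.09 -0.3 ]
```

Request:
jog_arm(deltas=[[[-1, 0, -0.2, 0, 0], [-1, 0.4, 0.03, 1.5, 0], [-1, 0.55, 0.03, 1.45, 0], [-1, 0.7, 0.04, 1.4, 0], [-1, 0.8, 0.05, 1.3, 0], [-1, 0, 0, 0, 0]]])

```text
time_s: 17.38
tcp_pos: [0.5388, -0.0481, 0.2109]
eef_rot: [180.0, 0.0, -176.5]
contact_force: [-7.6, 3.3, 6.0]
gripper_width: 0.0139
gripper_force: 20.0
```

Request:
jog_arm(deltas=[[[-1, 0.95, 0.06, 1.2, 0], [-1, 1.05, 0.07, 1.1, 0], [-1, 1.15, 0.07, 1.0, 0], [-1, 1.25, 0.08, 0.9, 0], [-1, 0, 0, 0, 0]]])

```text
time_s: 18.0
tcp_pos: [0.5838, -0.0453, 0.253]
eef_rot: [-180.0, 0.1, -176.4]
contact_force: [-3.8, 1.9, 5.6]
gripper_width: 0.0137
gripper_force: 20.0
```

Request:
jog_arm(deltas=[[[-1, 1.35, 0.08, 0.75, 0], [-1, 1.4, 0.09, 0.6, 0], [-1, 1.5, 0.09, 0.45, 0], [-1, 1.5, 0.09, 0.3, 0], [-1, 0, 0, 0, 0]]])

```text
time_s: 18.62
tcp_pos: [0.642, -0.0417, 0.2741]
eef_rot: [-180.0, 0.2, -176.4]
contact_force: [-0.6, 1.2, 3.9]
gripper_width: 0.0138
gripper_force: 20.0
```

Request:
jog_arm(deltas=[[[-1, 1.5, 0.1, 0.15, 0], [-1, 1.5, 0.1, 0, 0], [-1, 1.5, 0.1, -0.15, 0], [-1, 0, 0, 0, 0]]])

```text
time_s: 19.12
tcp_pos: [0.6879, -0.0388, 0.2741]
eef_rot: [-180.0, 0.3, -176.4]
contact_force: [1.0, 1.0, 5.2]
gripper_width: 0.0141
gripper_force: 20.0
```

Request:
jog_arm(deltas=[[[-0.2, 0, 0, 0, 0], [-0.2, 0, 0, 0, 0], [-0.2, 0, 0, 0, 0], [-0.2, 0, 0, 0, 0], [-0.2, 0, 0, 1.5, 0], [-0.2, 0, 0, 2.5, 0], [-0.2, 0, 0, 3, 0], [-0.2, 0, 0, 3, 0]]])

```text
time_s: 20.12
tcp_pos: [0.6851, -0.039, 0.3744]
eef_rot: [-180.0, 0.1, -176.5]
contact_force: [0.3, 0.5, 0.2]
gripper_width: 0.0349
gripper_force: 0.0
```

```bash
python3 shot.py pics/g5.png scene,170,340,110,280 wrist,0,512,0,384
```

```text
(no output)
```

View pics/g5.png

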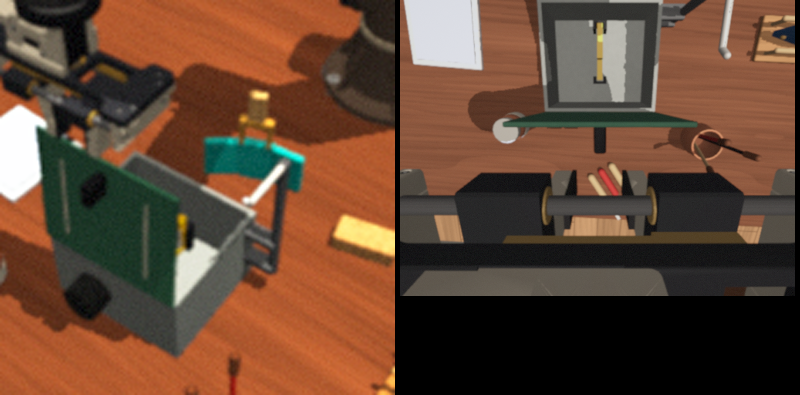

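The flap stands open near vertical, and the plate shows in the box at wrist montage (600,47). I'll refine the plate's position numerically.

```bash
python3 - <<'E'
from h import *
ci=r.camera_info("wrist"); im=r.capture("wrist"); print(r.get_state()["tcp_pos"])
hsv=cv2.cvtColor(im,cv2.COLOR_BGR2HSV); m=cv2.inRange(hsv,(15,110,60),(38,255,255)); m[115:]=0; m[:,:200]=0; m[:,330:]=0
nn,l,st,ct=cv2.connectedComponentsWithStats(m)
for s,q in zip(st[1:],ct[1:]):
    if s[4]>15: print(s,q)
for y in range(20,110,6):
    x=np.where(m[y])[0]
    if len(x): print(y,x.min(),x.max(),im[y,int(np.median(x))],end="; ")
for p in [(.5596,-.0465,.110),(.5726,-.046,.11),(.5466,-.047,.11),(.51,-.05,.072),(.609,-.045,.072)]: print(p,proj(ci,p)[0].round(1))
E
```

```text
[ 0.68573229 -0.03898454  0.37534228]
[254  29  10  74 462] [258.26839827  62.83982684]
32 254 263 [ 81 157 186]; 38 255 261 [ 83 158 188]; 44 256 261 [ 91 174 194]; 50 256 260 [125 223 221]; 56 255 261 [ 81 157 187]; 62 255 261 [ 82 158 187]; 68 256 261 [ 81 157 186]; 74 256 261 [ 64 128 157]; 80 256 260 [ 81 157 186]; 86 256 260 [ 81 156 186]; 92 256 260 [ 79 155 185]; 98 256 261 [ 80 155 185]; (0.5596, -0.0465, 0.11) [258.3  63.9]
(0.5726, -0.046, 0.11) [258.1  74.4]
(0.5466, -0.047, 0.11) [258.6  53.2]
(0.51, -0.05, 0.072) [258.  29.]
(0.609, -0.045, 0.072) [257.3 102.6]
```

Request:
jog_arm(deltas=[[[-0.1, -2, -0.1, 0, 0], [-0.1, -3, -0.15, 0, 0], [-0.1, -3, -0.2, 0, 0], [-0.1, -3, -0.2, 0, 0], [-0.1, -1.6, -0.1, -1, 0], [-0.1, 0, 0, -3, 0], [-0.1, 0, 0, -4, 0], [-0.1, 0, 0, -4, 0]]])

```text
time_s: 21.28
tcp_pos: [0.5587, -0.0464, 0.251]
eef_rot: [180.0, 0.0, -176.5]
contact_force: [0.8, 0.1, 0.3]
gripper_width: 0.0396
gripper_force: 0.0
```

Request:
jog_arm(deltas=[[[-0.1, 0, 0, -4, 0], [-0.1, 0, 0, -3, 0], [-0.1, 0, 0, -1, 0], [-0.1, 0, 0, 0, 0], [-0.1, 0, 0, 0, 0]]])

```text
time_s: 21.9
tcp_pos: [0.5599, -0.0463, 0.1735]
eef_rot: [180.0, 0.1, -176.4]
contact_force: [0.4, 0.2, 0.3]
gripper_width: 0.0394
gripper_force: 0.0
```

Down to z ≈ 0.096.

Request:
jog_arm(deltas=[[[-0.1, 0, 0, -1.5, 0], [-0.1, 0, 0, -2, 0], [-0.1, 0, 0, -2, 0], [-0.1, 0, 0, -1.5, 0], [-0.1, 0, 0, -0.7, 0], [-0.1, 0, 0, 0, 0]]])

```text
time_s: 22.65
tcp_pos: [0.559, -0.0464, 0.0948]
eef_rot: [-180.0, -0.0, -176.5]
contact_force: [0.5, -1.0, 0.2]
gripper_width: 0.0392
gripper_force: 0.0
```

Request:
jog_arm(deltas=[[[-1, 0, 0, 0, 0], [-1, 0, 0, 0, 0], [-1, 0, 0, 0, 0], [-1, 0, 0, 0, 0], [-1, 0, 0, 0, 0], [-1, 0, 0, 0, 0], [-1, 0, 0, 0, 0]]], force=25)

```text
time_s: 23.52
tcp_pos: [0.5592, -0.0464, 0.0953]
eef_rot: [-180.0, 0.0, -176.5]
contact_force: [-1.7, 0.7, 5.3]
gripper_width: 0.01
gripper_force: 25.0
```

Held at 10 mm. I'll draw it straight up.

Request:
jog_arm(deltas=[[[-1, 0, 0, 0.6, 0], [-1, 0, 0, 1, 0], [-1, 0, 0, 1.2, 0], [-1, 0, 0, 1.2, 0], [-1, 0, 0, 1.2, 0], [-1, 0, 0, 1.2, 0], [-1, 0, 0, 1.2, 0], [-1, 0, 0, 1.2, 0]]])

```text
time_s: 24.52
tcp_pos: [0.559, -0.0464, 0.1839]
eef_rot: [180.0, 0.0, -176.5]
contact_force: [-0.5, 0.4, -1.2]
gripper_width: 0.0101
gripper_force: 25.0
```

Request:
jog_arm(deltas=[[[-1, 0, 0, 2, 0], [-1, 0, 0, 2, 0], [-1, 0, 0, 2, 0], [-1, 0, 0, 1.5, 0], [-1, 0, 0, 1, 0], [-1, 0, 0, 0, 0]]])

```text
time_s: 25.28
tcp_pos: [0.5593, -0.0463, 0.2686]
eef_rot: [180.0, 0.1, -176.5]
contact_force: [0.9, 0.5, -1.9]
gripper_width: 0.0098
gripper_force: 25.0
```

Request:
jog_arm(deltas=[[[-1, -0.2, -1.5, 0, 0], [-1, -0.3, -3, 0, 0], [-1, -0.3, -3.2, 0, 0], [-1, -0.3, -3.2, 0, 0], [-1, -0.3, -3.2, 0, 0], [-1, -0.3, -3.2, 0, 0], [-1, -0.3, -3.2, 0, 0], [-1, -0.3, -3.2, 0, 0]]])

```text
time_s: 26.28
tcp_pos: [0.5351, -0.285, 0.2671]
eef_rot: [180.0, -0.1, -176.5]
contact_force: [1.1, 0.6, -1.2]
gripper_width: 0.0096
gripper_force: 25.0
```

Request:
jog_arm(deltas=[[[-1, -0.3, -3, 0, 0], [-1, -0.3, -3, -0.5, 0], [-1, -0.3, -2, -1.5, 0], [-1, 0, -0.8, -2, 0], [-1, 0, -0.2, -1.5, 0], [-1, 0, 0, -1, 0], [-1, 0, 0, 0, 0], [-1, 0, 0, 0, 0]]])

```text
time_s: 27.28
tcp_pos: [0.5276, -0.3732, 0.2038]
eef_rot: [-180.0, 0.1, -176.4]
contact_force: [0.2, -0.3, -1.1]
gripper_width: 0.0095
gripper_force: 25.0
```

```bash
python3 shot.py pics/g6.png scene,110,430,80,340 side,110,430,60,340
```

```text
(no output)
```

View pics/g6.png

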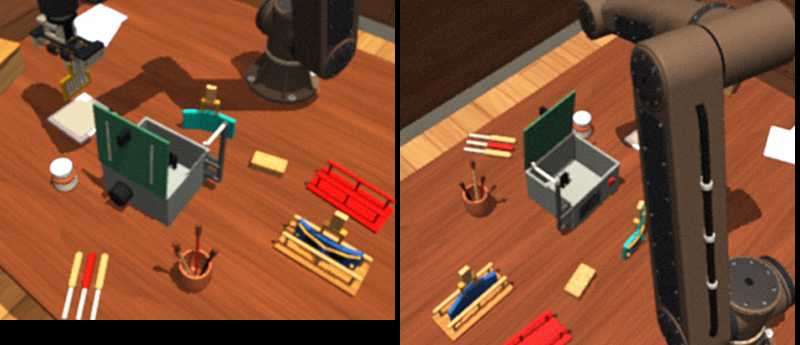

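The plate hangs upright over the panel (left view, (78,80)), the flap stands open, the mask is in the wooden rack and the bystanders haven't moved. I'll let it settle, then hand in.

Request:
jog_arm(deltas=[[[-1, 0, 0, 0, 0], [-1, 0, 0, 0, 0], [-1, 0, 0, 0, 0], [-1, 0, 0, 0, 0]]])

```text
time_s: 27.88
tcp_pos: [0.527, -0.3734, 0.2031]
eef_rot: [180.0, -0.0, -176.5]
contact_force: [-0.1, 0.3, -0.9]
gripper_width: 0.0095
gripper_force: 25.0
```

```bash
python3 -c "
from plant import r
print(r.close_job())"
```

```text
the job is handed in; nothing more can be done
None
```

I handed the job in at about 28 s: the blue mask stands released in the wooden rack, the green flap is open near vertical, and the yellow plate is held upright and still over the middle of the panel with about 10 cm of air under it; no verdict was returned.

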